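# Timed stir of the ceramic beads

## Robot

A 6-joint arm with a two-finger parallel gripper is mounted at the origin on the work surface. World frame = base frame: x ahead of the robot, y to its left, z up, the work surface at z = 0. Lengths are in m, angles in rad, forces in N, time in s.
With the tool pointing down it reaches from about 0.325 to 0.9 m from the base axis. Payload 6.1 kg.
Tool frame: the origin (TCP) lies midway between the tips of the shut fingers; the grasp point (between the pads) lies 19 mm behind it (ctrl.pinch_z is the distance from the TCP to the grasp point, in m); z points along the fingers, y is the line along which they close (so a half turn about z gives the same grasp; the last joint's range is limited). The gripper opens to 87 mm and grips with 3 to 60 N. Pads are 19 mm wide; open, the fingers measure 117 mm over their backs; the gripper's body (75 mm by 190 mm) begins 51 mm behind the grasp point.
Start: joints at [-1.38, 0.22, 1.526, -0, 1.395, -0.126], TCP at [0.195, -0.594, 0.223] pointing down, gripper open.
Joint ranges: [-2.98, 2.98], [-0.91, 2.08], [0.09, 2.57], [-1.24, 4.39], [0.2, 2.65], [-2.68, 2.68]. Speed limits (rad/s): [2.57, 2.57, 3.01, 3.14, 3.14, 3.14].

## Interface

Orientations are given as a unit quaternion [x, y, z, w].
In Python, from station import get_state, viewer, job, ctrl gives the robot as it stands.
- The arm moves only by the tool servo_tool, never from a script. Its argument "series" is a list of rows, each a list of 2 entries, a list of its own where there are three numbers: the shift along the tool's x, y, z in cm, then the turn, a rotation vector about the tool's x, y, z in units of 10 degrees (1.0 is 10 degrees). A call has 1 to 5 rows; each row is the pose to reach, as a shift and turn from the pose commanded when the call began, along the tool's axes at that moment; what a row does not reach only later rows make up. A row lasts 1/8 s, in which the tool goes at most 62.5 mm and 10.7 degrees, less where a joint would pass 70% of its speed; a pose out of reach is approached as far as the arm can. A call with a gripper value outside its range is refused whole. "jaw" is the closure, from -1 (fully open) to 1 (shut), set as the call begins (left out, the last holds). The fingers move at their own pace and stop on an object; the grip force is fixed at half the most. Time passes only in rows, so rows that repeat a pose let the fingers close. It gives the time, the measured TCP pose, the force, the opening and the grip force at its end, in the units of the state.
- get_state(): the state, without advancing time (a new reading comes with each control period).
- viewer.snapshot(name): name is "scene" or "top" or "wrist"; returns a dict with "pixels" (384x512x3 uint8, red, green, blue), "z_map" (384x512 float32, m along the optical axis (not along the pixel's ray), 0 where there is no reading), "intrinsics" (3x3 intrinsics, pixels), "R" (3x3) and "t" (3): a world point X has camera coordinates R X + t; the wrist camera has in their place "tool_from_camera" (4x4, takes a point from camera to tool coordinates, whose origin is the TCP and whose axes are the flange's). Camera axes: x right, y down, z forward; pixel columns grow to the right and rows downward; lengths in m; the calibration is good to about 2 mm. A picture is of the moment at which its call begins: read the wrist's pose just before it.
- job.close_job(): hands the job in; it is judged then, once.
The state is a dict: "t": time; "joints": joint angles; "dq": joint speeds; "joint_torque": joint torques, N m; "position": TCP position; "tool_rot": TCP orientation; "wrist_force": force on the tool from outside, world axes, zero at the start; "torque": the same for the moment, N m; "gripper_width": finger opening in m; "grasp_force": force on a finger pad.
Only numpy, scipy, OpenCV 4.12 (cv2) and the standard library are available. Lean on these libraries where they do the work, as an engineer would, in place of code of your own. Each camera call takes 0.05 s, during which the arm holds its last target. There are 200 camera calls.

## Task

Do a timed stir: press the green start button on the timer, then take the rod and gently stir the beads, foot down among them, at least three full wide rounds and until the half of the beaker at the yellow spout clip and the half opposite it each hold both blue and white beads. Then stand the rod back in its stand, right down in the tube, and only after that press the red stop button. All beads stay in the beaker, nothing presses hard on the glass, the two buttons are never down together, and the jars and the dish stay where they are.

Things in the scene. Friction and masses are not known exactly. Their poses are not given: they have to be found in the camera images.
- beaker: Clear glass beaker fixed in a round grey holder (140 mm dia., 12 mm thick, three claws 37 mm high). Origin on the bench under its centre, z up. Outside dia. 110 mm, inside 104, flat dark inner floor 16 mm and rim 86 mm above the bench. A yellow clip marks the spout at +x (out to 72 mm from the axis, top 88 mm high): x > 0 is the spout half, x < 0 the other half; the y axis divides them.
- blue1_center (a point): Centre of blue bead 1: a loose blue ceramic ball, smooth, 18 mm diameter, 12 g. At the start the five blue beads lie in one layer in the spout half, 12 to 32 mm from the dividing line.
- blue2_center (a point): Centre of blue bead 2, like blue bead 1.
- blue3_center (a point): Centre of blue bead 3, like blue bead 1.
- blue4_center (a point): Centre of blue bead 4, like blue bead 1.
- blue5_center (a point): Centre of blue bead 5, like blue bead 1.
- white1_center (a point): Centre of white bead 1: a loose white ceramic ball, smooth, 18 mm diameter, 12 g. At the start the five white beads lie in one layer in the half away from the spout, 12 to 32 mm from the dividing line.
- white2_center (a point): Centre of white bead 2, like white bead 1.
- white3_center (a point): Centre of white bead 3, like white bead 1.
- white4_center (a point): Centre of white bead 4, like white bead 1.
- white5_center (a point): Centre of white bead 5, like white bead 1.
- rod: Straight stirring rod, 185 mm, about 50 g, loose, upright in its stand. Origin at the centre of its flat lower end, z towards the handle. White shaft 12 mm dia. to 110 mm, orange square handle 18 x 18 mm from 110 to 185 mm, its faces across the rod's x and y. Gripped from above, fingers along its axis, at 148 mm, the fingers clear the beaker rim with the foot among the beads.
- rod_foot (a point): Centre of the rod's lower end. It stirs when less than 20 mm above the beaker's inner floor and carried round the beaker's axis, either way, at 18 to 40 mm radius (25 is good: a bead then passes between rod and wall). At the start bead-free places to go down are on the dividing line, 36 mm from the axis (beaker +y or -y).
- rod_grip (a point): Point on the rod's axis in the orange handle, 148 mm above its foot.
- stand: Rod stand, fixed: dark steel disc 90 mm dia., 8 mm thick, with a white tube in its middle. Origin on the bench under its centre. Tube bore 14 mm from its floor (10 mm above the bench) to 62 mm above the bench, then a funnel widening to 38 mm inside (44 outside) at the mouth, 78 mm above the bench. The rod may lean up to 3 degrees in it.
- stand_floor (a point): Centre of the floor of the stand's tube, 10 mm above the bench: the rod foot rests here.
- timer: Bench timer, fixed: blue box 130 x 170 mm, 40 mm high, with a white display bar along its +x edge (x 29 to 59 mm, 60 mm high). Origin on the bench under its centre. Round green start button at x -22, y +42 mm, red stop button at x -22, y -42 mm, both on the top face.
- start_top (a point): Centre of the top face of the green round start button (30 mm diameter), which faces up.
- start (a joint): Travel of the green button: 0 up, 0.006 m fully down, which takes about 5 N; it springs back. It counts as pressed beyond 0.004 m.
- stop_top (a point): Centre of the top face of the red round stop button (30 mm diameter), which faces up.
- stop (a joint): Travel of the red button, as the green one.
- amber_jar: Bystander: loose brown glass jar, 48 mm diameter, 85 mm high; origin at the centre of its underside.
- white_bottle: Bystander: loose white jar with a blue cap, 52 mm diameter, 95 mm high; origin at the centre of its underside.
- dish: Bystander: loose small white dish, 60 mm diameter, 20 mm high; origin at the centre of its underside.
Things that resemble listed ones, but are neither listed nor needed, are in the scene too. Leave any orange look-alike of the beaker alone.

How it is judged:
By the outcome, as a careful person would: the job done as asked, in the order asked, and still so for the second after the job is handed in, with the robot touching nothing.
It also fails if it takes over 72 s, if anything falls off the work surface, if the arm or the gripper's body presses on something with over 40 N, if the wrist force passes 120 N, or if a joint passes its speed limit or range.

## Working session

There is one attempt and no reset: what is moved stays moved. The work goes in short steps, Python scripts to look and compute and a tool call to move; the robot and the scene stay as the last step left them, time stands still between calls to the robot, and variables do not carry over. Pictures are saved under pics/ and viewed, at most 10 in all, crops included, and the job is handed in when it is done.

Besides the shell and the picture viewer there is one more tool, called in YAML: its name, and indented under it one key for each argument. servo_tool: Moves the arm, as the interface text tells. Its arguments: {"type":"object","properties":{"series":{"type":"array","items":{"type":"array"}},"jaw":{"type":"number"}},"required":["series"]}

```bash
mkdir -p pics; ls; cat > h.py <<'E'
import numpy as np, cv2
from station import get_state, viewer, job, ctrl
from scipy.spatial.transform import Rotation as Ro
def snap(n):
    s=get_state(); d=viewer.snapshot(n)
    if n=="wrist":
        M=np.array(d["tool_from_camera"]); T=np.eye(4); T[:3,:3]=Ro.from_quat(s["tool_rot"]).as_matrix(); T[:3,3]=s["position"]
        W=T@M; d["R"]=W[:3,:3].T; d["t"]=-W[:3,:3].T@W[:3,3]
    return d
def cloud(d):
    K=np.array(d["intrinsics"]); z=d["z_map"]; v,u=np.mgrid[:z.shape[0],:z.shape[1]]
    P=np.stack([(u-K[0,2])/K[0,0]*z,(v-K[1,2])/K[1,1]*z,z],-1)
    return (P-np.array(d["t"]).ravel())@np.array(d["R"])
def save(d,n,box=None,f=1):
    im=cv2.cvtColor(d["pixels"],cv2.COLOR_RGB2BGR)
    if box: im=im[box[1]:box[3],box[0]:box[2]]
    cv2.imwrite("pics/"+n,cv2.resize(im,None,fx=f,fy=f,interpolation=cv2.INTER_CUBIC))
E
python3 - <<'E'
from h import *
import pickle
s=get_state();print(s)
for n in("top","scene"):
    d=snap(n);save(d,n+"0.png",f=1.5);pickle.dump(d,open(n+".pkl","wb"))
    print(n,d["intrinsics"],np.array(d["R"]).T@-np.array(d["t"]).ravel())
E
```

```text
pics
{'t': 0.0, 'joints': array([-1.38008657e+00,  2.21241964e-01,  1.52757926e+00,  1.27061046e-05,
        1.39469585e+00, -1.26100455e-01]), 'dq': array([-0.00165301,  0.0008185 ,  0.00043058, -0.00156365,  0.00102076,
        0.0008292 ]), 'joint_torque': array([ 9.90367153e-04, -4.94611216e+01, -3.87372744e+01,  6.99786865e-02,
        5.70472819e-02, -1.24110829e-04]), 'position': array([ 0.19459522, -0.59329704,  0.2214443 ]), 'tool_rot': array([ 9.87479843e-01,  1.57742303e-01, -2.48280607e-05, -9.61912150e-04]), 'wrist_force': array([-0.16190248,  0.56914523, -0.25190404]), 'torque': array([ 0.05584961, -0.00260997, -0.0189243 ]), 'grasp_force': 0.0, 'gripper_width': 0.08740606838261088}
top [[440.85599681   0.         261.23017452]
 [  0.         440.85599681 193.47778243]
 [  0.           0.           1.        ]] [0.3907405  0.01277886 1.0370018 ]
scene [[400.58812127   0.         255.18892865]
 [  0.         400.58812127 185.44766905]
 [  0.           0.           1.        ]] [1.34187121 0.30638229 0.71682929]
```

View pics/top0.png

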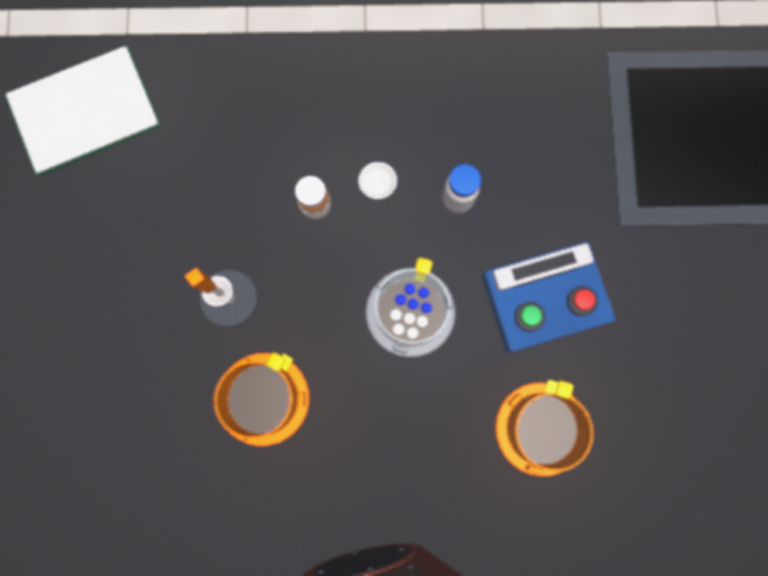

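View pics/scene0.png

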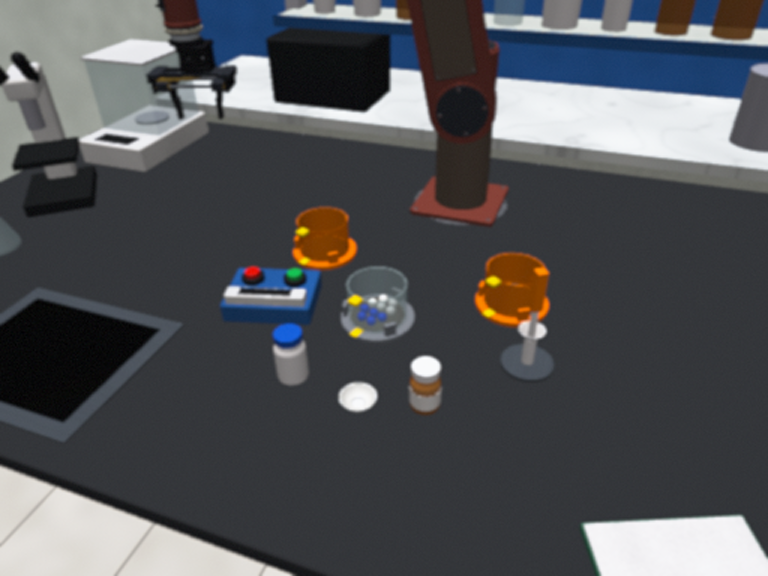

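The top view (1.5x) shows green button (531,316), red (584,300), beaker (411,311) with clip (424,267), stand disc (229,298) with mouth (217,291), and rod handle top (195,277). The scene view agrees. Two orange decoys are clear of these items. Next I'll measure them.

```bash
cat > m.py <<'E'
from h import *
import pickle
for n in("top","scene"):
    d=pickle.load(open(n+".pkl","rb"));P=cloud(d);h=cv2.cvtColor(d["pixels"],cv2.COLOR_RGB2HSV);H,S,V=[h[...,i].astype(int) for i in range(3)]
    def rep(name,m,k=1):
        c,l,st,ce=cv2.connectedComponentsWithStats(m.astype(np.uint8))
        for i in range(1,c):
            if st[i,4]>=k:
                q=P[l==i]; q=q[np.isfinite(q).all(1)]; print(n,name,st[i,4],ce[i].round(1),"med",np.median(q,0).round(4),"p5",np.percentile(q,5,0).round(3),"p95",np.percentile(q,95,0).round(3))
    rep("green",(H>50)&(H<80)&(S>150)&(V>80),40)
    rep("red",((H<5)|(H>174))&(S>170)&(V>120),40)
    rep("yellow",(H>25)&(H<35)&(S>170)&(V>120),15)
    rep("orange",(H>5)&(H<20)&(S>180)&(V>150),40)
    rep("timer",(H>100)&(H<118)&(S>150)&(P[...,2]>0.03)&(P[...,2]<0.05),200)
d=pickle.load(open("top.pkl","rb"));P=cloud(d)
def circ(q):
    A=np.c_[2*q[:,:2],np.ones(len(q))];x=np.linalg.lstsq(A,(q[:,:2]**2).sum(1),rcond=None)[0]
    return x[:2],np.sqrt(x[2]+x[0]**2+x[1]**2)
# holder disc & stand disc: outer edge of pixels with given height near a seed
for nm,uv,lo,hi in(("holder",(274,207),.006,.018),("stand",(154,200),.004,.012)):
    c=P[uv[1],uv[0],:2]; print(nm,"seed",P[uv[1],uv[0]])
    m=(np.linalg.norm(P[...,:2]-c,axis=-1)<.1)&(P[...,2]>lo)&(P[...,2]<hi)
    cn=max(cv2.findContours(m.astype(np.uint8),0,1)[0],key=cv2.contourArea)
    hu=cv2.convexHull(cn)[:,0]; q=P[hu[:,1],hu[:,0]]; print(nm,len(q),circ(q),"z",np.median(P[m][:,2]))
np.set_printoptions(precision=3,suppress=True,linewidth=200)
print((P[180:215:2,122:176:3,2]*1000).astype(int))
E
python3 m.py
```

```text
top yellow 69 [281.9 176.7] med [ 0.5753 -0.046   0.0875] p5 [ 0.566 -0.055  0.084] p95 [ 0.583 -0.038  0.09 ]
top yellow 124 [185.9 241. ] med [0.4397 0.1657 0.0857] p5 [0.431 0.158 0.012] p95 [0.45  0.176 0.09 ]
top yellow 99 [374.8 259.2] med [ 0.3926 -0.2427  0.0863] p5 [ 0.384 -0.251  0.012] p95 [ 0.401 -0.233  0.089]
top orange 76 [130.1 184.8] med [0.5451 0.2547 0.1935] p5 [0.536 0.246 0.001] p95 [0.57  0.317 0.196]
top orange 897 [178.6 267.6] med [0.3831 0.1797 0.0349] p5 [0.324 0.135 0.008] p95 [0.448 0.251 0.086]
top orange 618 [353.9 288.5] med [ 0.327  -0.1952  0.0172] p5 [ 0.27  -0.272  0.008] p95 [ 0.391 -0.159  0.085]
top timer 2074 [366.4 204. ] med [ 0.5196 -0.243   0.0392] p5 [ 0.468 -0.32   0.036] p95 [ 0.565 -0.166  0.042]
scene green 63 [195.8 181.9] med [ 0.5048 -0.2054  0.0601] p5 [ 0.473 -0.237  0.039] p95 [ 0.516 -0.193  0.062]
scene red 55 [167.8 180.9] med [ 0.528  -0.2847  0.0607] p5 [ 0.488 -0.315  0.038] p95 [ 0.539 -0.274  0.063]
scene yellow 15 [201.1 153.6] med [ 0.3959 -0.2416  0.0868] p5 [ 0.383 -0.247  0.085] p95 [ 0.401 -0.235  0.089]
scene yello
[... 2564 characters left out ...]
69   73   35   15    6    3    7    7    8   -1]
 [   0    0   -2    0    4    8   77   75   74    8   13    8 1037    5    4    7   11    1]
 [   1    0    0   -1   10    5    6    8    9    6    9    3    8    9    7   10    4   -1]
 [  -2    0    1    4    0    7    7   11    6    6    3   11    8    9    6    8   -1   -1]
 [  -1    0   -2    0    0    8    8    7   10    9    9    4    7    7    6    3    0    0]
 [   2   -3    1    0   -1    6    5    5    6    9    4    4    5    7    9    2   -1    0]
 [   4    1   -1    0   -2   -2    6    9    4    7    3    7   13    8    5   -2   -1    0]
 [  -3   -2   -2   -1    1    0    0    9    6    8   10    9    7    5    0    0   -4    0]]
```

```bash
python3 - <<'E'
from h import *
import pickle
from scipy.optimize import least_squares
d=pickle.load(open("top.pkl","rb"));P=cloud(d);h=cv2.cvtColor(d["pixels"],cv2.COLOR_RGB2HSV).astype(int);H,S,V=h[...,0],h[...,1],h[...,2]
for nm,uv in(("green",(354,210)),("red",(389,200))):
    print(nm,h[uv[1],uv[0]],P[uv[1],uv[0]])
g=(H>35)&(H<90)&(S>120)&(V>60);r=((H<8)|(H>172))&(S>120)&(V>80)
for nm,m,x in(("g",g,354),("r",r,389)):
    m=m.copy();m[:,:x-25]=0;m[:,x+25:]=0;m[:180]=0;m[230:]=0
    q=P[m];q=q[(q[:,2]>.045)&(q[:,2]<.08)];print(nm,len(q),np.median(q,0),(q.max(0)+q.min(0))/2,np.ptp(q,axis=0))
# holder: outer edge z>0.006
c=np.array([.5,-.03]);D=np.linalg.norm(P[...,:2]-c,axis=-1);z=cv2.medianBlur(P[...,2].astype(np.float32),5)
m=(D<.1)&(z>.006)&(z<.1)
m=cv2.morphologyEx(m.astype(np.uint8),cv2.MORPH_OPEN,np.ones((3,3)))
cn=max(cv2.findContours(m,0,1)[0],key=cv2.contourArea)[:,0];q=P[cn[:,1],cn[:,0]];q=q[(q[:,2]<.02)]
f=least_squares(lambda p:np.hypot(q[:,0]-p[0],q[:,1]-p[1])-p[2],[.5,-.03,.07],loss="soft_l1",f_scale=.002);print("holder",len(q),f.x,np.abs(f.fun).mean())
# beaker inside
m=(D<.055);b=m&(H>105)&(H<130)&(S>150);w=m&(V>190)&(S<40)
for nm,k in(("blue",b),("white",w)):
    q=P[k];q=q[(q[:,2]>.015)&(q[:,2]<.045)];print(nm,k.sum(),len(q),q.mean(0),np.ptp(q,axis=0))
# handle top
q=P[(P[...,2]>.186)&(P[...,2]<.205)&(np.linalg.norm(P[...,:2]-[.545,.255],axis=-1)<.02)];print("rodtop",len(q),q.mean(0),cv2.minAreaRect((q[:,:2]*1000).astype(np.float32)))
# tube mouth
k=(np.linalg.norm(P[...,:2]-[.545,.255],axis=-1)<.03)&(P[...,2]>.069)&(P[...,2]<.082);q=P[k];f=least_squares(lambda p:np.hypot(q[:,0]-p[0],q[:,1]-p[1])-p[2],[.545,.255,.02]);print("mouth",len(q),f.x)
k=(P[...,2]>.033)&(P[...,2]<.045)&(P[...,1]<-.12)&(P[...,0]>.4)&(H>95)&(H<125)&(S>120);print("timer",cv2.minAreaRect((P[k][:,:2]*1000).astype(np.float32)))
k=(P[...,2]>.054)&(P[...,2]<.068)&(P[...,1]<-.12)&(P[...,0]>.5)&(S<80);print("bar",cv2.minAreaRect((P[k][:,:2]*1000).astype(np.float32)))
E
```

```text
green [ 70 145 232] [ 0.50173226 -0.20665034  0.06093312]
red [  0 155 245] [ 0.52259027 -0.28614396  0.0620898 ]
g 139 [ 0.50178891 -0.20643982  0.06078081] [ 0.50254489 -0.2064752   0.05716441] [0.02873598 0.02724531 0.01679235]
r 158 [ 0.52462311 -0.28753598  0.06062399] [ 0.52480776 -0.28975899  0.05794432] [0.03060836 0.03266127 0.01658452]
holder 137 [ 0.51668723 -0.02900346  0.06854435] 0.0008412915908371847
blue 135 135 [ 0.5348305  -0.03415791  0.03156156] [0.03964773 0.05063664 0.01112623]
white 511 262 [ 0.49528897 -0.02328669  0.02928581] [0.06693049 0.09789782 0.02704135]
rodtop 96 [0.54428865 0.25509271 0.1936073 ] ((544.5057983398438, 255.69911193847656), (17.415193557739258, 17.793787002563477), 33.59763717651367)
mouth 144 [0.54563559 0.25726139 0.01694043]
timer ((533.864990234375, -241.691650390625), (128.85833740234375, 170.20199584960938), 15.043434143066406)
bar ((615.005859375, -219.177001953125), (202.2305145263672, 150.88868713378906), 16.40049934387207)
```

Timer, buttons, beaker and stand all agree with the given geometry. Green is at (0.502,-0.207,0.061), red at (0.524,-0.288), the beaker at (0.517,-0.029) with its spout at -15.7°, and the rod at (0.545,0.256). Now I'll move over the green button.

servo_tool:
  series:
    - [[4,-2.6,0],[0,0,0]]
    - [[9,-5.9,0],[0,0,0]]
    - [[14,-9.2,0],[0,0,0]]
    - [[19,-12.5,0],[0,0,0]]
    - [[24,-15.8,0],[0,0,0]]
  jaw: 1

```text
t: 0.72
position: [0.3743, -0.3672, 0.2222]
tool_rot: [0.988, 0.158, -0.0, -0.0]
wrist_force: [0.6, -0.4, 0.3]
gripper_width: 0.0453
grasp_force: 0.0
```

servo_tool:
  series:
    - [[5,-3.3,0],[0,0,0]]
    - [[10,-6.6,1],[0,0,0]]
    - [[15,-9.9,4],[0,0,0]]
    - [[17.2,-11.4,8],[0,0,0]]
    - [[17.2,-11.4,12],[0,0,0]]

```text
t: 1.35
position: [0.5024, -0.2047, 0.1011]
tool_rot: [0.987, 0.159, 0.0, -0.0]
wrist_force: [0.1, -0.9, -1.2]
gripper_width: 0.0011
grasp_force: 0.0
```

```bash
cat >> h.py <<'E'
def to(p,yaw=None):
    s=get_state();R=Ro.from_quat(s["tool_rot"]);a=R.as_matrix()
    print("pos",np.round(s["position"],4),"yaw",round(np.degrees(np.arctan2(a[1,0],a[0,0])),2),"zax",a[:,2].round(3),"F",np.round(s["wrist_force"],2),"t",s["t"],"w",round(s["gripper_width"],4),"g",round(s["grasp_force"],1))
    print("shift cm",(a.T@(np.array(p)-s["position"])*100).round(2))
    if yaw is not None:
        y=np.radians(yaw);T=np.array([[np.cos(y),np.sin(y),0],[np.sin(y),-np.cos(y),0],[0,0,-1]])
        print("turn",(np.degrees((R.inv()*Ro.from_matrix(T)).as_rotvec())/10).round(2))
E
python3 -c "
from h import *
to([.502,-.2067,.061],18.15)"
```

```text
pos [ 0.5024 -0.2047  0.1011] yaw 18.35 zax [ 0.  0. -1.] F [ 0.08 -0.88 -1.23] t 1.35 w 0.0011 g 0.0
shift cm [-0.11  0.18  4.01]
turn [-0.   -0.    0.02]
```

servo_tool:
  series:
    - [[0,0.2,2],[0,0,0]]
    - [[0,0.2,3.5],[0,0,0]]
    - [[0,0.2,4.1],[0,0,0]]
    - [[0,0.2,4.5],[0,0,0]]
    - [[0,0.2,4.5],[0,0,0]]

```text
t: 1.98
position: [0.5023, -0.2093, 0.0583]
tool_rot: [0.987, 0.158, 0.0, 0.0]
wrist_force: [-2.8, 0.5, 3.3]
gripper_width: 0.0004
grasp_force: 1.8
```

servo_tool:
  series:
    - [[0,-0.2,0.15],[0,0,0]]
    - [[0,-0.2,0.3],[0,0,0]]
    - [[0,-0.2,0.3],[0,0,0]]

```text
t: 2.35
position: [0.5027, -0.2082, 0.0563]
tool_rot: [0.987, 0.158, 0.001, 0.001]
wrist_force: [-2.1, -2.1, 9.5]
gripper_width: 0.0003
grasp_force: 4.8
```

servo_tool:
  series:
    - [[0,0,-1.5],[0,0,0]]
    - [[0,0,-6],[0,0,0]]
    - [[0.5,-1.2,-11],[0,0,0]]
    - [[2,-4.6,-16],[0,0,0]]
    - [[4,-9.3,-19],[0,0,0]]
  jaw: 1

```text
t: 2.98
position: [0.5113, -0.1059, 0.248]
tool_rot: [0.988, 0.157, 0.002, 0.001]
wrist_force: [0.8, -0.3, 0.2]
gripper_width: 0.0002
grasp_force: 0.0
```

servo_tool:
  series:
    - [[2.2,-5.2,-2],[0,0,-0.3]]
    - [[4.5,-10.4,-4],[0,0,-0.6]]
    - [[6.8,-15.6,-5],[0,0,-0.9]]
    - [[9.1,-20.8,-5],[0,0,-1.2]]
    - [[11.4,-26,-5],[0,0,-1.5]]
  jaw: -1

```text
t: 3.6
position: [0.5374, 0.1785, 0.2951]
tool_rot: [0.958, 0.286, 0.0, -0.0]
wrist_force: [-0.1, 0.1, 0.9]
gripper_width: 0.0426
grasp_force: 0.0
```

```bash
python3 - <<'E'
from h import *
to([.545,.2555,.26],33.6)
d=snap("wrist");save(d,"w1.png",f=1.2);P=cloud(d);M=d["tool_from_camera"];print(np.round(M,3))
h=cv2.cvtColor(d["pixels"],cv2.COLOR_RGB2HSV).astype(int)
k=(abs(h[...,0]-12)<10)&(h[...,1]>120)&(P[...,2]>.185)&(P[...,2]<.21)
q=P[k];print(k.sum(),q.mean(0) if len(q) else 0, cv2.minAreaRect((q[:,:2]*1000).astype(np.float32)) if len(q) else 0)
E
```

```text
pos [0.5374 0.1785 0.2951] yaw 33.26 zax [ 0.     0.001 -1.   ] F [-0.1   0.14  0.91] t 3.6 w 0.0426 g 0.0
shift cm [ 4.86 -6.02  3.52]
turn [-0.   -0.   -0.03]
[[-0.001 -0.962 -0.273  0.076]
 [ 1.    -0.001 -0.     0.   ]
 [-0.    -0.273  0.962 -0.163]
 [ 0.     0.     0.     1.   ]]
119 [0.54826951 0.25500936 0.1917182 ] ((545.1439208984375, 257.82110595703125), (18.1265926361084, 18.375839233398438), 35.12607955932617)
```

servo_tool:
  series:
    - [[2,-3,0],[0,0,0]]
    - [[4.5,-6,0],[0,0,0]]
    - [[4.7,-6,0],[0,0,0]]

```text
t: 4.03
position: [0.5435, 0.2545, 0.2943]
tool_rot: [0.958, 0.287, -0.001, -0.0]
wrist_force: [-0.3, -0.7, -0.2]
gripper_width: 0.0765
grasp_force: 0.0
```

```bash
cat > w.py <<'E'
from h import *
to([.545,.2555,.26],33.6)
d=snap("wrist");save(d,"w2.png",f=1.2);P=cloud(d)
h=cv2.cvtColor(d["pixels"],cv2.COLOR_RGB2HSV).astype(int)
k=(P[...,2]>.187)&(P[...,2]<.205)&(np.hypot(P[...,0]-.545,P[...,1]-.255)<.025)
q=P[k];print(k.sum(),q.mean(0) if len(q) else 0, cv2.minAreaRect((q[:,:2]*1000).astype(np.float32)) if len(q) else 0)
E
python3 w.py
```

```text
pos [0.5435 0.2545 0.2943] yaw 33.34 zax [-0.001  0.001 -1.   ] F [-0.27 -0.65 -0.22] t 4.025 w 0.0765 g 0.0
shift cm [ 0.18 -0.    3.43]
turn [-0.01  0.   -0.03]
514 [0.54592746 0.25872214 0.19564138] ((545.016845703125, 258.1183166503906), (18.276342391967773, 17.00581932067871), 33.4053840637207)
```

View pics/w2.png

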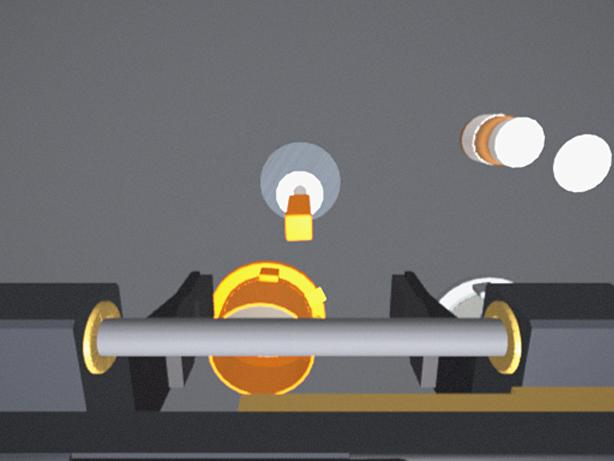

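The wrist view shows the handle top at (300,227), square to the fingers, and the yaw matches. Descending to grasp.

servo_tool:
  series:
    - [[0.2,-0.1,4],[0,0,0]]
    - [[0.3,-0.2,8],[0,0,0]]
    - [[0.3,-0.2,12],[0,0,0]]
    - [[0.3,-0.2,14.5],[0,0,0]]
    - [[0.3,-0.2,15.4],[0,0,0]]

```text
t: 4.7
position: [0.5446, 0.2539, 0.1386]
tool_rot: [0.959, 0.285, -0.002, 0.0]
wrist_force: [0.8, -0.9, -0.8]
gripper_width: 0.0872
grasp_force: 0.0
```

servo_tool:
  series:
    - [[0,0,0],[0,0,0]]
    - [[0,0,0],[0,0,0]]
    - [[0,0,0],[0,0,0]]
    - [[0,0,0],[0,0,0]]
    - [[0,0,0],[0,0,0]]
  jaw: 1

```text
t: 5.32
position: [0.5459, 0.2557, 0.1409]
tool_rot: [0.958, 0.285, 0.0, -0.0]
wrist_force: [-0.5, 0.1, 0.4]
gripper_width: 0.0451
grasp_force: 0.0
```

servo_tool:
  series:
    - [[0,0,0],[0,0,0]]
    - [[0,0,0],[0,0,0]]

```text
t: 5.58
position: [0.5458, 0.2556, 0.1405]
tool_rot: [0.958, 0.285, -0.0, -0.0]
wrist_force: [0.7, -0.3, 0.4]
gripper_width: 0.0249
grasp_force: 0.0
```

```bash
python3 -c "
from h import *
to([.545,.2575,.139],33.4)"
```

```text
pos [0.5458 0.2556 0.1405] yaw 33.15 zax [-0. -0. -1.] F [ 0.74 -0.34  0.39] t 5.575 w 0.0249 g 0.0
shift cm [ 0.04 -0.2   0.15]
turn [-0.    0.   -0.02]
```

servo_tool:
  series:
    - [[0,-0.1,0.1],[0,0,0]]
    - [[0,-0.1,0.1],[0,0,0]]
    - [[0,-0.1,0.1],[0,0,0]]
    - [[0,-0.1,0.1],[0,0,0]]

```text
t: 6.08
position: [0.5451, 0.2571, 0.1399]
tool_rot: [0.958, 0.285, 0.0, -0.001]
wrist_force: [-3.0, 3.4, 4.4]
gripper_width: 0.0178
grasp_force: 30.0
```

```bash
python3 - <<'E'
from h import *
to([.545,.2575,.139],33.4)
d=snap("wrist");save(d,"w3.png",f=1.2)
E
```

```text
pos [0.5451 0.2571 0.1399] yaw 33.16 zax [-0.     0.001 -1.   ] F [-2.98  3.42  4.36] t 6.075 w 0.0178 g 30.0
shift cm [ 0.02 -0.04  0.09]
turn [-0.01 -0.   -0.02]
```

View pics/w3.png

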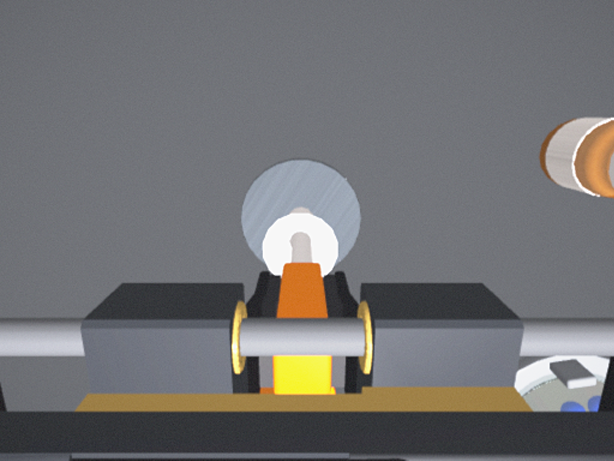

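Gripped: opening 17.8 mm at 30 N, with the shaft running from handle (300,290) into the tube at (300,240). I'll record this grip pose (TCP .5451,.2571,.1399) for the return, then lift and carry the rod to the beaker's +y entry.

servo_tool:
  series:
    - [[0,0,-0.8],[0,0,0]]
    - [[0,0,-2.5],[0,0,0]]
    - [[0,0,-5],[0,0,0]]
    - [[0,0,-8],[0,0,0]]
    - [[0,0,-10.5],[0,0,0]]

```text
t: 6.75
position: [0.5457, 0.2552, 0.2451]
tool_rot: [0.959, 0.285, 0.0, 0.001]
wrist_force: [-0.3, 0.5, -1.2]
gripper_width: 0.0177
grasp_force: 30.0
```

servo_tool:
  series:
    - [[-0.8,1,0],[0,0,0]]
    - [[-3.2,4.2,0],[0,0,0]]
    - [[-6,7.9,0],[0,0,0]]
    - [[-9,11.7,0],[0,0,0]]
    - [[-12,15.6,0],[0,0,0]]

```text
t: 7.38
position: [0.5287, 0.0574, 0.2423]
tool_rot: [0.958, 0.285, -0.001, 0.0]
wrist_force: [0.4, -0.6, -0.5]
gripper_width: 0.0177
grasp_force: 30.0
```

servo_tool:
  series:
    - [[-2.2,2.9,0],[0,0,0]]
    - [[-3.3,4.4,0],[0,0,0]]
    - [[-3.3,4.4,0],[0,0,0]]
    - [[-3.3,4.4,0],[0,0,0]]

```text
t: 7.88
position: [0.5264, 0.0061, 0.2441]
tool_rot: [0.958, 0.286, -0.0, -0.0]
wrist_force: [-0.7, -0.2, 0.4]
gripper_width: 0.0181
grasp_force: 30.0
```

```bash
python3 - <<'E'
from h import *
to([.5264,.0057,.245],33.16)
d=snap("scene");save(d,"s2.png",(170,90,380,240),3.6)
P=cloud(d)
d=snap("wrist");save(d,"w4.png",f=1.2)
E
```

```text
pos [0.5264 0.0061 0.2441] yaw 33.18 zax [-0.001  0.    -1.   ] F [-0.67 -0.2   0.41] t 7.875 w 0.0181 g 30.0
shift cm [-0.02  0.03 -0.09]
turn [-0.  0.  0.]
```

View pics/w4.png

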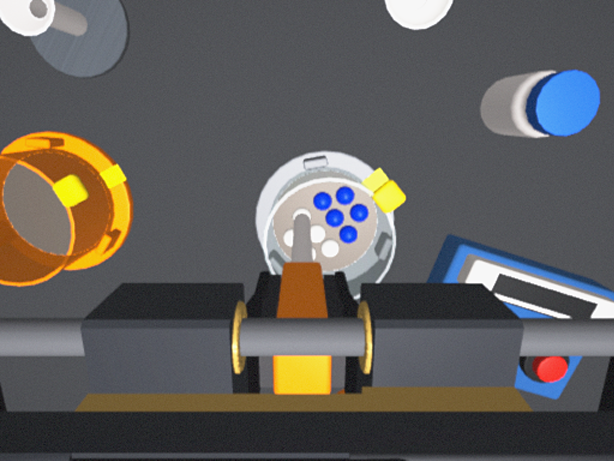

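The wrist view shows five blue beads around (340,210), white ones around (310,240) and the rod foot at (302,215) above the gap between them. I'll check bead positions and the rod foot numerically.

```bash
cat > beads.py <<'E'
from h import *
import sys
from scipy.ndimage import label
C=np.array([.5167,-.029]);a=np.radians(-15.7);B=np.array([[np.cos(a),np.sin(a)],[-np.sin(a),np.cos(a)]])
def beads(n,save_as=None):
    d=snap(n);P=cloud(d);K=np.array(d["intrinsics"]);R=np.array(d["R"]);t=np.array(d["t"]).ravel();o=-R.T@t
    h=cv2.cvtColor(d["pixels"],cv2.COLOR_RGB2HSV).astype(int)
    if save_as: save(d,save_as,f=1.2)
    # rays to the plane of bead centres z=.025
    v,u=np.mgrid[:384,:512];r=np.stack([(u-K[0,2])/K[0,0],(v-K[1,2])/K[1,1],np.ones(u.shape)],-1)@R
    Q=o+r*((.025-o[2])/r[...,2])[...,None];q=(Q[...,:2]-C)@B.T
    inb=np.hypot(q[...,0],q[...,1])<.054
    for nm,m in(("blue",inb&(h[...,0]>108)&(h[...,0]<130)&(h[...,1]>130)),("white",inb&(h[...,2]>205)&(h[...,1]<25)&(P[...,2]>.02)&(P[...,2]<.045))):
        l,c=label(cv2.erode(m.astype(np.uint8),np.ones((2,2))))
        print(n,nm,[(*(np.mean(q[l==i],0)*1000).round(0).astype(int).tolist(),int((l==i).sum())) for i in range(1,c+1) if (l==i).sum()>8])
    return d,P
if __name__=="__main__":
    for n in sys.argv[1:]: beads(n)
E
python3 - <<'E'
from beads import *
d,P=beads("wrist")
s=get_state();tp=np.array(s["position"])
k=(np.hypot(P[...,0]-tp[0],P[...,1]-tp[1])<.03)&(P[...,2]>.10)&(P[...,2]<.21)
q=P[k]
for a_,b_ in((.112,.125),(.14,.15),(.15,.17),(.19,.21)):
    w=q[(q[:,2]>a_)&(q[:,2]<b_)];print(a_,len(w),w.mean(0) if len(w) else 0)
print("foot beaker", (tp[:2]-C)@B.T, "min z",np.percentile(q[:,2],1))
# rim + floor check: pts z .08-.095 around beaker
k=(np.hypot(P[...,0]-C[0],P[...,1]-C[1])<.075)&(P[...,2]>.005)&(P[...,2]<.018)&(np.hypot(P[...,0]-C[0],P[...,1]-C[1])>.06);w=P[k]
r=np.hypot(*(w[:,:2]-C).T);th=np.degrees(np.arctan2(w[:,1]-C[1],w[:,0]-C[0]))
for x in range(-180,180,30):
    m=(th>x)&(th<x+30)
    if m.sum()>10: print(x,m.sum(),np.percentile(r[m],97).round(4),end="; ")
y=(P[...,2]>.083)&(P[...,2]<.092)&(cv2.cvtColor(d["pixels"],cv2.COLOR_RGB2HSV)[...,0]>22)&(cv2.cvtColor(d["pixels"],cv2.COLOR_RGB2HSV)[...,0]<36)&(cv2.cvtColor(d["pixels"],cv2.COLOR_RGB2HSV)[...,1]>150)&(P[...,1]<0)
print("clip",P[y].mean(0),(P[y][:,:2]-C).mean(0)@B.T)
E
python3 beads.py top
```

```text
wrist blue [(32, 10, 144), (12, 21, 145), (32, -12, 146), (10, 0, 141), (10, -21, 141)]
wrist white [(-10, 25, 39), (-12, -1, 116), (-36, 14, 69), (-13, -21, 136)]
0.112 27 [0.53126823 0.00913212 0.12141342]
0.14 44 [0.53087258 0.00928132 0.14484252]
0.15 111 [0.53090447 0.00901071 0.16000475]
0.19 173 [0.5308763  0.00905352 0.20031156]
foot beaker [-8.40155604e-05  3.67851201e-02] min z 0.11992988435406873
-60 21 0.0684; -30 216 0.0729; 0 265 0.0698; 30 195 0.0707; 60 295 0.071; 90 267 0.071; 120 136 0.0705; clip [ 0.57540826 -0.04415202  0.0886092 ] [0.0606181  0.00129976]
top blue [(32, -13, 22), (12, 17, 13), (10, -1, 21), (10, -23, 23)]
top white [(-12, 20, 26), (-13, -2, 28), (-12, -22, 29), (-33, 10, 28), (-33, -12, 30)]
```

Bead positions match the stated layout and the rod hangs plumb, so the beaker frame is right. The entry is clear, so I'll descend and work out the quarter-round shifts.

servo_tool:
  series:
    - [[0,0,2.5],[0,0,0]]
    - [[0,0,5],[0,0,0]]
    - [[0,0,7.3],[0,0,0]]
    - [[0,0,8.7],[0,0,0]]
    - [[0,0,9.3],[0,0,0]]

```text
t: 8.7
position: [0.5262, 0.0057, 0.1508]
tool_rot: [0.958, 0.286, -0.0, -0.0]
wrist_force: [0.1, -0.8, -0.6]
gripper_width: 0.0175
grasp_force: 30.0
```

```bash
python3 - <<'E'
from h import *
to([.5264,.0057,.151],33.16)
def T(ps,r): a=np.radians(ps); return np.array([r*np.cos(a),-r*np.sin(a)])/10
b=41.1
print("spiral",[ (T(b+18*k,r)-T(b,36.5)).round(2).tolist() for k,r in zip(range(1,6),(33,29,26,25,25))])
for j in range(1,5):
    s=b+90*j; print(j,[(T(s+18*k,25)-T(s,25)).round(2).tolist() for k in range(1,6)])
E
```

```text
pos [0.5262 0.0057 0.1508] yaw 33.19 zax [-0.001  0.    -1.   ] F [ 0.1  -0.76 -0.61] t 8.7 w 0.0175 g 30.0
shift cm [ 0.01  0.01 -0.02]
turn [-0.  0.  0.]
spiral [[-1.06, -0.43], [-2.1, -0.43], [-2.98, -0.19], [-3.73, 0.1], [-4.39, 0.52]]
1 [[-0.5, 0.6], [-0.79, 1.33], [-0.85, 2.11], [-0.66, 2.86], [-0.24, 3.53]]
2 [[0.6, 0.5], [1.33, 0.79], [2.11, 0.85], [2.86, 0.66], [3.53, 0.24]]
3 [[0.5, -0.6], [0.79, -1.33], [0.85, -2.11], [0.66, -2.86], [0.24, -3.53]]
4 [[-0.6, -0.5], [-1.33, -0.79], [-2.11, -0.85], [-2.86, -0.66], [-3.53, -0.24]]
```

servo_tool:
  series:
    - [[-1.06,-0.43,0],[0,0,0]]
    - [[-2.1,-0.43,0],[0,0,0]]
    - [[-2.98,-0.19,0],[0,0,0]]
    - [[-3.73,0.1,0],[0,0,0]]
    - [[-4.39,0.52,0],[0,0,0]]

```text
t: 9.32
position: [0.4924, -0.0237, 0.1518]
tool_rot: [0.958, 0.285, 0.0, 0.0]
wrist_force: [-0.2, 0.1, 0.1]
gripper_width: 0.0177
grasp_force: 30.0
```

servo_tool:
  series:
    - [[-0.5,0.6,0],[0,0,0]]
    - [[-0.79,1.33,0],[0,0,0]]
    - [[-0.85,2.11,0],[0,0,0]]
    - [[-0.66,2.86,0],[0,0,0]]
    - [[-0.24,3.53,0],[0,0,0]]

```text
t: 9.95
position: [0.5104, -0.0543, 0.1515]
tool_rot: [0.958, 0.285, 0.0, -0.0]
wrist_force: [0.7, 0.2, 0.1]
gripper_width: 0.018
grasp_force: 30.0
```

servo_tool:
  series:
    - [[0.6,0.5,0],[0,0,0]]
    - [[1.33,0.79,0],[0,0,0]]
    - [[2.11,0.85,0],[0,0,0]]
    - [[2.86,0.66,0],[0,0,0]]
    - [[3.53,0.24,0],[0,0,0]]

```text
t: 10.58
position: [0.5411, -0.036, 0.1515]
tool_rot: [0.958, 0.285, -0.0, -0.0]
wrist_force: [0.4, -0.5, -0.7]
gripper_width: 0.0176
grasp_force: 30.0
```

servo_tool:
  series:
    - [[0.5,-0.6,0],[0,0,0]]
    - [[0.79,-1.33,0],[0,0,0]]
    - [[0.85,-2.11,0],[0,0,0]]
    - [[0.66,-2.86,0],[0,0,0]]
    - [[0.24,-3.53,0],[0,0,0]]

```text
t: 11.2
position: [0.5229, -0.0054, 0.1516]
tool_rot: [0.958, 0.285, -0.0, 0.0]
wrist_force: [-0.4, 0.0, -0.2]
gripper_width: 0.0182
grasp_force: 30.0
```

servo_tool:
  series:
    - [[-0.6,-0.5,0],[0,0,0]]
    - [[-1.33,-0.79,0],[0,0,0]]
    - [[-2.11,-0.85,0],[0,0,0]]
    - [[-2.86,-0.66,0],[0,0,0]]
    - [[-3.53,-0.24,0],[0,0,0]]

```text
t: 11.82
position: [0.4923, -0.0236, 0.1516]
tool_rot: [0.958, 0.285, 0.0, 0.0]
wrist_force: [-0.4, -0.0, -0.0]
gripper_width: 0.0179
grasp_force: 30.0
```

```bash
python3 - <<'E'
from beads import *
to([.5264,.0057,.151],33.16)
print("foot",((np.array(get_state()["position"])[:2]-C)@B.T*1000).round(1))
beads("wrist")
E
```

```text
pos [ 0.4923 -0.0236  0.1516] yaw 33.14 zax [ 0. -0. -1.] F [-0.41 -0.02 -0.01] t 11.825 w 0.0179 g 30.0
shift cm [ 4.46 -0.59  0.06]
turn [ 0. -0. -0.]
foot [-24.9  -1.4]
wrist blue [(29, 29, 302), (41, 3, 605), (-9, 39, 289), (9, 4, 277)]
wrist white [(-3, -9, 278), (10, -43, 256), (-43, 2, 265), (-8, -41, 252), (-30, -31, 185)]
```

Tracking is accurate, contact forces are low and the beads are mixing. Two and a quarter more rounds.

servo_tool:
  series:
    - [[-0.5,0.6,0],[0,0,0]]
    - [[-0.79,1.33,0],[0,0,0]]
    - [[-0.85,2.11,0],[0,0,0]]
    - [[-0.66,2.86,0],[0,0,0]]
    - [[-0.24,3.53,0],[0,0,0]]

```text
t: 12.5
position: [0.5105, -0.0543, 0.1515]
tool_rot: [0.958, 0.285, 0.0, 0.0]
wrist_force: [-0.0, 0.3, -1.7]
gripper_width: 0.0175
grasp_force: 30.0
```

servo_tool:
  series:
    - [[0.6,0.5,0],[0,0,0]]
    - [[1.33,0.79,0],[0,0,0]]
    - [[2.11,0.85,0],[0,0,0]]
    - [[2.86,0.66,0],[0,0,0]]
    - [[3.53,0.24,0],[0,0,0]]

```text
t: 13.12
position: [0.541, -0.036, 0.1515]
tool_rot: [0.958, 0.285, -0.0, -0.0]
wrist_force: [0.5, -0.7, -0.1]
gripper_width: 0.0178
grasp_force: 30.0
```

servo_tool:
  series:
    - [[0.5,-0.6,0],[0,0,0]]
    - [[0.79,-1.33,0],[0,0,0]]
    - [[0.85,-2.11,0],[0,0,0]]
    - [[0.66,-2.86,0],[0,0,0]]
    - [[0.24,-3.53,0],[0,0,0]]

```text
t: 13.75
position: [0.5229, -0.0054, 0.1515]
tool_rot: [0.958, 0.285, -0.0, -0.0]
wrist_force: [0.2, -0.4, -0.7]
gripper_width: 0.018
grasp_force: 30.0
```

servo_tool:
  series:
    - [[-0.6,-0.5,0],[0,0,0]]
    - [[-1.33,-0.79,0],[0,0,0]]
    - [[-2.11,-0.85,0],[0,0,0]]
    - [[-2.86,-0.66,0],[0,0,0]]
    - [[-3.53,-0.24,0],[0,0,0]]

```text
t: 14.38
position: [0.4923, -0.0236, 0.1516]
tool_rot: [0.958, 0.285, 0.0, 0.0]
wrist_force: [0.3, -0.8, -1.6]
gripper_width: 0.0178
grasp_force: 30.0
```

servo_tool:
  series:
    - [[-0.5,0.6,0],[0,0,0]]
    - [[-0.79,1.33,0],[0,0,0]]
    - [[-0.85,2.11,0],[0,0,0]]
    - [[-0.66,2.86,0],[0,0,0]]
    - [[-0.24,3.53,0],[0,0,0]]

```text
t: 15.0
position: [0.5105, -0.0543, 0.1515]
tool_rot: [0.958, 0.285, 0.0, -0.0]
wrist_force: [0.5, 0.5, -0.7]
gripper_width: 0.018
grasp_force: 30.0
```

servo_tool:
  series:
    - [[0.6,0.5,0],[0,0,0]]
    - [[1.33,0.79,0],[0,0,0]]
    - [[2.11,0.85,0],[0,0,0]]
    - [[2.86,0.66,0],[0,0,0]]
    - [[3.53,0.24,0],[0,0,0]]

```text
t: 15.62
position: [0.541, -0.036, 0.1515]
tool_rot: [0.958, 0.285, -0.0, -0.0]
wrist_force: [0.7, 0.0, -0.6]
gripper_width: 0.0177
grasp_force: 30.0
```

servo_tool:
  series:
    - [[0.5,-0.6,0],[0,0,0]]
    - [[0.79,-1.33,0],[0,0,0]]
    - [[0.85,-2.11,0],[0,0,0]]
    - [[0.66,-2.86,0],[0,0,0]]
    - [[0.24,-3.53,0],[0,0,0]]

```text
t: 16.25
position: [0.5229, -0.0054, 0.1515]
tool_rot: [0.958, 0.285, -0.0, -0.0]
wrist_force: [-0.0, 0.4, -0.8]
gripper_width: 0.0179
grasp_force: 30.0
```

servo_tool:
  series:
    - [[-0.6,-0.5,0],[0,0,0]]
    - [[-1.33,-0.79,0],[0,0,0]]
    - [[-2.11,-0.85,0],[0,0,0]]
    - [[-2.86,-0.66,0],[0,0,0]]
    - [[-3.53,-0.24,0],[0,0,0]]

```text
t: 16.88
position: [0.4923, -0.0236, 0.1516]
tool_rot: [0.958, 0.285, 0.0, 0.0]
wrist_force: [0.2, -0.5, 0.2]
gripper_width: 0.0178
grasp_force: 30.0
```

servo_tool:
  series:
    - [[-0.5,0.6,0],[0,0,0]]
    - [[-0.79,1.33,0],[0,0,0]]
    - [[-0.85,2.11,0],[0,0,0]]
    - [[-0.66,2.86,0],[0,0,0]]
    - [[-0.24,3.53,0],[0,0,0]]

```text
t: 17.5
position: [0.5105, -0.0543, 0.1515]
tool_rot: [0.958, 0.285, 0.0, 0.0]
wrist_force: [-0.2, 0.8, -0.8]
gripper_width: 0.0181
grasp_force: 30.0
```

```bash
python3 - <<'E'
from beads import *
to([.5264,.0057,.151],33.16)
beads("wrist","w5.png")
E
```

```text
pos [ 0.5105 -0.0543  0.1515] yaw 33.14 zax [ 0.  0. -1.] F [-0.15  0.81 -0.77] t 17.5 w 0.0181 g 30.0
shift cm [ 4.61 -4.15  0.05]
turn [ 0. -0. -0.]
wrist blue [(29, 29, 307), (41, 3, 566), (-9, 39, 301), (9, 4, 285)]
wrist white [(-4, -9, 272), (10, -42, 262), (-44, 2, 269), (-3, -45, 29), (-33, -30, 249)]
```

View pics/w5.png

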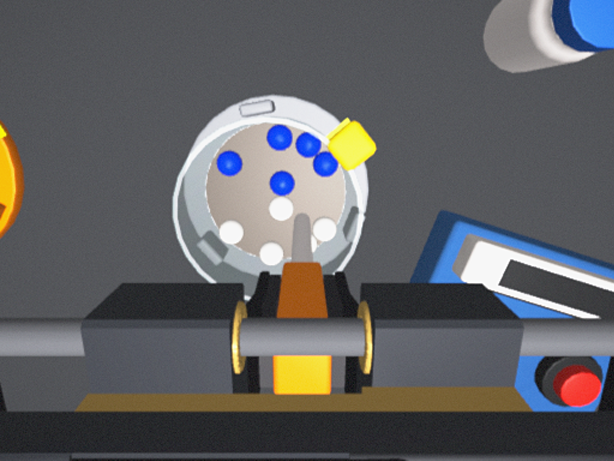

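After more than three rounds the beads lie as follows:
- **Spout half:** four blue beads, plus a white one at (10,-42).
- **Other half:** a blue bead at (-9,39), plus whites.

All ten are inside and the rod still sits the same way in the gripper. I'll lift it straight up and carry it back over the stand.

servo_tool:
  series:
    - [[0,0,-1],[0,0,0]]
    - [[0,0,-3],[0,0,0]]
    - [[0,0,-5.5],[0,0,0]]
    - [[0,0,-8],[0,0,0]]
    - [[0,0,-10],[0,0,0]]

```text
t: 18.18
position: [0.5101, -0.0537, 0.2535]
tool_rot: [0.958, 0.286, 0.001, 0.0]
wrist_force: [-0.1, -0.8, -0.8]
gripper_width: 0.0181
grasp_force: 30.0
```

servo_tool:
  series:
    - [[0.8,-1,0],[0,0,0]]
    - [[3,-3.6,0],[0,0,0]]
    - [[6,-7.3,0],[0,0,0]]
    - [[9.2,-11.2,0],[0,0,0]]
    - [[12.5,-15.2,0],[0,0,0]]

```text
t: 18.8
position: [0.5306, 0.1441, 0.2505]
tool_rot: [0.958, 0.285, -0.001, -0.0]
wrist_force: [0.2, -1.2, -0.6]
gripper_width: 0.018
grasp_force: 30.0
```

servo_tool:
  series:
    - [[3.2,-3.9,0],[0,0,0]]
    - [[5.6,-6.8,0],[0,0,0]]
    - [[7.1,-8.7,0],[0,0,0]]
    - [[7.4,-9,0],[0,0,0]]
    - [[7.4,-9,0],[0,0,0]]

```text
t: 19.42
position: [0.5435, 0.2575, 0.2507]
tool_rot: [0.958, 0.286, -0.001, 0.0]
wrist_force: [0.4, -1.4, -1.1]
gripper_width: 0.0182
grasp_force: 30.0
```

```bash
python3 - <<'E'
from beads import *
to([.5451,.2571,.1395],33.16)
beads("top")
E
```

```text
pos [0.5435 0.2575 0.2507] yaw 33.19 zax [-0.001 -0.001 -1.   ] F [ 0.38 -1.39 -1.07] t 19.425 w 0.0182 g 30.0
shift cm [ 0.12  0.12 11.12]
turn [-0.    0.01  0.  ]
top blue [(41, 2, 48), (29, 27, 23), (9, 2, 20), (-9, 37, 23)]
top white [(1, -43, 59), (-3, -11, 29), (-31, -31, 24), (-41, 0, 25)]
```

servo_tool:
  series:
    - [[0.1,0.1,1.5],[0,0,0]]
    - [[0.1,0.1,3.5],[0,0,0]]
    - [[0.1,0.1,4.8],[0,0,0]]
    - [[0.1,0.1,5],[0,0,0]]
    - [[0.1,0.1,5],[0,0,0]]

```text
t: 20.1
position: [0.5456, 0.2572, 0.2015]
tool_rot: [0.958, 0.285, -0.0, 0.0]
wrist_force: [0.6, 0.4, -0.6]
gripper_width: 0.018
grasp_force: 30.0
```

```bash
python3 -c "
from h import *
to([.5451,.2571,.1395],33.16)"
```

```text
pos [0.5456 0.2572 0.2015] yaw 33.14 zax [-0. -0. -1.] F [ 0.63  0.45 -0.62] t 20.1 w 0.018 g 30.0
shift cm [-0.05 -0.02  6.2 ]
turn [-0.  0. -0.]
```

servo_tool:
  series:
    - [[-0.05,0,0.4],[0,0,0]]
    - [[-0.05,0,0.8],[0,0,0]]
    - [[-0.05,0,1.2],[0,0,0]]
    - [[-0.05,0,1.6],[0,0,0]]
    - [[-0.05,0,2],[0,0,0]]

```text
t: 20.72
position: [0.5449, 0.2572, 0.1812]
tool_rot: [0.958, 0.285, -0.0, -0.0]
wrist_force: [-0.6, 1.1, 0.1]
gripper_width: 0.0178
grasp_force: 30.0
```

In the bore with almost no force. Continuing down.

servo_tool:
  series:
    - [[0,0,0.7],[0,0,0]]
    - [[0,0,1.4],[0,0,0]]
    - [[0,0,2.1],[0,0,0]]
    - [[0,0,2.8],[0,0,0]]
    - [[0,0,3.5],[0,0,0]]

```text
t: 21.35
position: [0.5449, 0.2571, 0.146]
tool_rot: [0.958, 0.285, -0.0, -0.0]
wrist_force: [-3.2, 3.0, 1.7]
gripper_width: 0.018
grasp_force: 30.0
```

servo_tool:
  series:
    - [[0,0,0.2],[0,0,0]]
    - [[0,0,0.4],[0,0,0]]
    - [[0,0,0.6],[0,0,0]]
    - [[0,0,0.6],[0,0,0]]

```text
t: 21.85
position: [0.5449, 0.2571, 0.1403]
tool_rot: [0.958, 0.285, -0.0, -0.0]
wrist_force: [-2.3, 2.8, -0.4]
gripper_width: 0.0178
grasp_force: 30.0
```

servo_tool:
  series:
    - [[0,0,0.05],[0,0,0]]
    - [[0,0,0.05],[0,0,0]]
    - [[0,0,0.05],[0,0,0]]
    - [[0,0,0.05],[0,0,0]]
    - [[0,0,0.05],[0,0,0]]
  jaw: -1

```text
t: 22.48
position: [0.5452, 0.2568, 0.1401]
tool_rot: [0.958, 0.285, 0.0, 0.0]
wrist_force: [0.8, -0.4, -0.3]
gripper_width: 0.0601
grasp_force: 0.0
```

servo_tool:
  series:
    - [[0,0,0],[0,0,0]]
    - [[0,0,-0.5],[0,0,0]]
    - [[0,0,-3],[0,0,0]]
    - [[0,0,-7],[0,0,0]]
    - [[0,0,-11],[0,0,0]]

```text
t: 23.1
position: [0.545, 0.2569, 0.2514]
tool_rot: [0.958, 0.285, -0.0, 0.0]
wrist_force: [1.1, 0.5, 0.1]
gripper_width: 0.087
grasp_force: 0.0
```

servo_tool:
  series:
    - [[0,0,-3],[0,0,0]]
    - [[0,0,-4.5],[0,0,0]]
    - [[0,0,-4.5],[0,0,0]]

```text
t: 23.48
position: [0.5456, 0.2571, 0.296]
tool_rot: [0.958, 0.285, 0.001, -0.0]
wrist_force: [-0.3, 0.3, -0.1]
gripper_width: 0.087
grasp_force: 0.0
```

```bash
python3 w.py; python3 - <<'E'
from h import *
for n in("scene","top"):
    P=cloud(snap(n));k=(np.hypot(P[...,0]-.545,P[...,1]-.257)<.03)&(P[...,2]>.18)&(P[...,2]<.21);q=P[k];print(n,k.sum(),np.percentile(q,[5,50,95],axis=0).round(4).tolist() if len(q) else 0)
to([.5237,-.2878,.09],18.15)
E
```

```text
pos [0.5456 0.2571 0.296 ] yaw 33.16 zax [ 0.002  0.001 -1.   ] F [-0.31  0.27 -0.08] t 23.475 w 0.087 g 0.0
shift cm [-0.15  0.1   3.6 ]
turn [ 0.   -0.01 -0.04]
516 [0.54720518 0.2587102  0.19562327] ((546.4306030273438, 258.1630554199219), (18.08774757385254, 17.082195281982422), 32.84282684326172)
scene 77 [[0.5404, 0.2483, 0.1816], [0.5518, 0.2584, 0.1913], [0.5573, 0.2676, 0.1945]]
top 108 [[0.5362, 0.2459, 0.1836], [0.5453, 0.2549, 0.1936], [0.5544, 0.2631, 0.1966]]
pos [0.5444 0.2567 0.293 ] yaw 33.15 zax [-0.003 -0.001 -1.   ] F [ 0.02 -0.02 -0.12] t 23.625 w 0.0874 g 0.0
shift cm [-31.45  44.47  20.36]
turn [-0.    0.02  1.5 ]
```

View pics/w2.png

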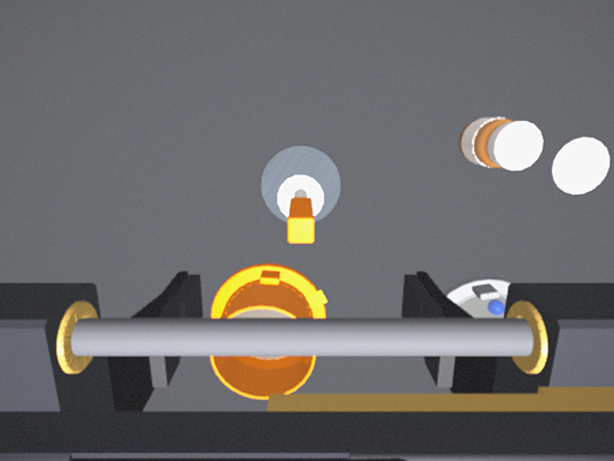

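The rod is back with its top at 0.1956 m, the same as at the start, and it stands upright in the tube (handle at (300,228)). Now the red button.

servo_tool:
  series:
    - [[-1.5,2.1,0],[0,0,0]]
    - [[-4.7,6.7,0],[0,0,0]]
    - [[-8,11.3,0],[0,0,0]]
    - [[-11.4,16.2,0],[0,0,0]]
    - [[-14.9,21.1,0],[0,0,0]]
  jaw: 1

```text
t: 24.25
position: [0.5348, -0.0028, 0.2933]
tool_rot: [0.958, 0.285, -0.001, -0.001]
wrist_force: [0.9, -0.5, 0.9]
gripper_width: 0.0453
grasp_force: 0.0
```

servo_tool:
  series:
    - [[-3.5,4.9,0],[0,0,0]]
    - [[-7,9.9,0],[0,0,0]]
    - [[-10.5,14.9,0],[0,0,0]]
    - [[-13.9,19.7,0],[0,0,0]]
    - [[-16.3,23,0],[0,0,0]]

```text
t: 24.88
position: [0.5239, -0.2851, 0.2929]
tool_rot: [0.959, 0.284, -0.001, -0.001]
wrist_force: [0.9, -0.2, -0.6]
gripper_width: 0.0017
grasp_force: 0.0
```

servo_tool:
  series:
    - [[-0.3,0.4,3],[0,0,0]]
    - [[-0.3,0.4,8],[0,0,0]]
    - [[-0.3,0.4,13],[0,0,0]]
    - [[-0.3,0.4,17],[0,0,0]]
    - [[-0.3,0.4,19],[0,0,0]]

```text
t: 25.5
position: [0.5224, -0.2862, 0.1007]
tool_rot: [0.958, 0.285, -0.002, -0.003]
wrist_force: [-0.0, -0.0, 0.4]
gripper_width: 0.0005
grasp_force: 0.0
```

```bash
python3 -c "
from h import *
to([.5237,-.2878,.061],33.15)"
```

```text
pos [ 0.5224 -0.2862  0.1007] yaw 33.15 zax [-0.005  0.004 -1.   ] F [-0.01 -0.    0.37] t 25.5 w 0.0005 g 0.0
shift cm [0.03 0.22 3.97]
turn [-0.04  0.01 -0.  ]
```

servo_tool:
  series:
    - [[0,0.1,2],[0,0,0]]
    - [[0,0.1,3.5],[0,0,0]]
    - [[0,0.1,4.1],[0,0,0]]
    - [[0,0.1,4.5],[0,0,0]]
    - [[0,0.1,4.6],[0,0,0]]

```text
t: 26.12
position: [0.5257, -0.289, 0.0599]
tool_rot: [0.958, 0.285, 0.0, 0.0]
wrist_force: [-0.7, 0.7, 2.2]
gripper_width: 0.0005
grasp_force: 1.4
```

servo_tool:
  series:
    - [[0,0,0.1],[0,0,0]]
    - [[0,0,0.2],[0,0,0]]
    - [[0,0,0.2],[0,0,0]]

```text
t: 26.5
position: [0.5257, -0.289, 0.0576]
tool_rot: [0.958, 0.285, 0.0, 0.0]
wrist_force: [-1.5, 0.1, 4.8]
gripper_width: 0.0007
grasp_force: 2.1
```

servo_tool:
  series:
    - [[0,0,0.1],[0,0,0]]
    - [[0,0,0.2],[0,0,0]]
    - [[0,0,0.2],[0,0,0]]

```text
t: 26.88
position: [0.5257, -0.289, 0.0563]
tool_rot: [0.958, 0.285, 0.0, 0.0]
wrist_force: [-2.4, 2.7, 11.0]
gripper_width: 0.0004
grasp_force: 5.4
```

servo_tool:
  series:
    - [[0,0,-1],[0,0,0]]
    - [[0,0,-4],[0,0,0]]
    - [[0,0,-8],[0,0,0]]
    - [[0,0,-12],[0,0,0]]
    - [[0,0,-12],[0,0,0]]

```text
t: 27.5
position: [0.5274, -0.2902, 0.1792]
tool_rot: [0.958, 0.285, 0.002, 0.003]
wrist_force: [-0.7, -0.2, -0.2]
gripper_width: 0.0003
grasp_force: 0.0
```

```bash
python3 - <<'E'
from beads import *
d,P=beads("top");save(d,"end.png",f=1.5)
E
```

```text
top blue [(41, 2, 48), (29, 27, 23), (9, 2, 20), (-9, 37, 23)]
top white [(1, -43, 55), (-3, -11, 23), (-31, -31, 24), (-41, 0, 24)]
```

View pics/end.png

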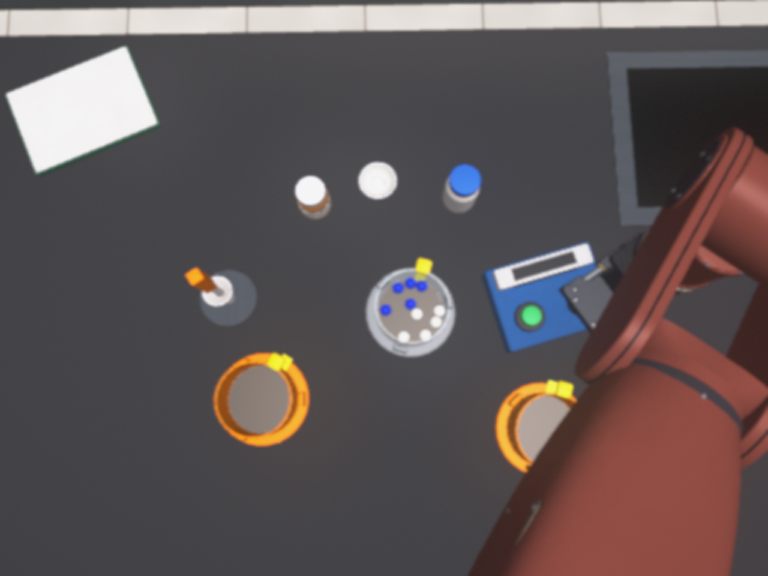

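The final view shows the rod upright in its stand (195,277). Five blue and five white beads are in the beaker around (411,311), with both colours in each half. The jars and dish haven't moved.

```bash
python3 -c "
from station import job
print(job.close_job())"
```

```text
the job is handed in; nothing more can be done
None
```

The timed stir is done and handed in at about 27.5 s: green pressed, about 3.5 rounds stirred, both colours in each half with all ten beads still in the beaker, rod back down in its tube, then red pressed.

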